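# Clear the jig and hold the bracket against its sprung stop

### The job

Take the wooden scraper block and with it sweep the four steel off-cuts off the jig plate onto the bench, before you move the angle bracket up. Then, with the same block, push the bracket along the plate until its upright flange lies flat against the sprung stop bar and the bar has gone back about half of its 16 mm travel (a steady push of about 6 N, never driving the bar home), and finish holding it there with the block still in the gripper, so that I can bolt it. Touch the off-cuts and the bracket with the block only, and leave the bottle, the jar and the ring where they are.

Things in the scene. Friction and masses are not known exactly. Their poses are not given: they have to be found in the camera images.
- jig: Fixed dark steel jig on the bench: plate 280 (x) x 160 (y) x 24 mm, top face 24 mm above the bench. Origin: centre of the underside. x points along the push, from the open end to the sprung stop bar; z up. A fixed back stop (160 mm wide, 12 mm thick, 22 mm high above the plate) stands on the +x end, front face at x = +128 mm.
- stop_bar (a joint): Travel (m) of the sprung stop bar: 0 at rest to 0.016 driven home; grows as the bar is pushed to the jig's +x. Spring 0.8 N per mm, no preload (half travel, 0.008, takes 6.4 N). Aluminium bar 20 mm (x) x 150 mm (y), its top 22 mm above the plate; it stays square to the jig.
- stop_face (a point): Middle of the lower edge of the bar's front face (the face towards the bracket), at plate top level; it moves with the bar, and at rest lies at x = +90 mm, y = 0, z = 24 mm in the jig's frame.
- bracket: Loose aluminium angle bracket, about 0.2 kg: base 60 (x) x 110 (y) x 10 mm with three holes; along its +x edge a flange 8 mm thick, top 24 mm above the underside. Origin: centre of the underside. The flange's outer face (x = +30 mm) goes against the bar; push on the plain rear edge (x = -30 mm). It lies flat on the jig plate, askew, short of the bar, the off-cuts between.
- scraper: Loose wooden block standing upright on the bench, 0.12 kg: 26 mm thick (x), 70 mm wide (y) up to 30 mm height, then a grip part 26 mm thick, 50 mm wide, up to 80 mm; the lowest 8 mm is black rubber. Origin: centre of the underside; z up. Grip it from above by its two broad faces (square to x), 45 to 60 mm above its underside.
- chip0: Loose steel off-cut no. 1 of 4, bare steel, about 11 g, 18 x 10 x 8 mm block, lying on the jig plate between bracket and stop bar. Origin: about the middle of its underside.
- chip1: Loose steel off-cut no. 2 of 4, bare steel, about 11 g, L-shaped, 18 x 15 x 8 mm, lying on the jig plate between bracket and stop bar. Origin: about the middle of its underside.
- chip2: Loose steel off-cut no. 3 of 4, bare steel, about 11 g, 13 x 13 x 9 mm block, lying on the jig plate between bracket and stop bar. Origin: about the middle of its underside.
- chip3: Loose steel off-cut no. 4 of 4, bare steel, about 11 g, T-shaped, 15 x 12 x 8 mm, lying on the jig plate between bracket and stop bar. Origin: about the middle of its underside.
- oil_bottle: Bystander: upright white oil bottle, 52 mm across, 130 mm high, standing on the bench beside the jig, on the side away from the scraper. Origin: centre of its underside.
- lockring: Bystander: dark steel ring lying flat on the bench, 90 mm across, 10 mm high. Origin: centre of its underside.
- grease_jar: Bystander: grey jar, 64 mm across, 55 mm high, on the bench. Origin: centre of its underside.
Things that resemble listed ones, but are neither listed nor needed, are in the scene too. Several things have the shape of the scraper; the one meant has the colours described above. Of the things shaped like the bracket, the aluminium one is meant.

How it is judged:
By the outcome, as a careful person would: the job done as asked, in the order asked, and still so for the second after the job is handed in, while the arm keeps its last pose, push and grip.
It also fails if it takes over 58 s, if anything falls off the work surface, if the arm or the gripper's body presses on something with over 40 N, if the wrist force passes 120 N, or if a joint passes its speed limit or range.

### The arm

A 7-joint arm with a two-finger parallel gripper is mounted at the origin on the work surface. World frame = base frame: x ahead of the robot, y to its left, z up, the work surface at z = 0. Lengths are in m, angles in rad, forces in N, time in s.
With the tool pointing down it reaches from about 0.425 to 0.875 m from the base axis. Payload 4.7 kg.
Tool frame: the origin (TCP) lies on the centre line of the jaws, within the pads' length; the fingertips stand 19 mm ahead of it and the grasp point (between the pads) is the TCP (robot.finger_overhang is the distance from the TCP to the fingertips, in m); z points along the fingers, y is the line along which they close (so a half turn about z gives the same grasp; the last joint's range is limited). The gripper opens to 85 mm and grips with 20 to 120 N. Pads are 22 mm wide; open, the fingers measure 114 mm over their backs; the gripper's body (76 mm by 85 mm) begins 54 mm behind the grasp point. The pads swing forward as they close: fully open they stand 13 mm farther back than shut.
Start: joints at [1.256, 0.321, -0.07, 1.45, 0.023, 1.371, -0.057], TCP at [0.21, -0.615, 0.25] pointing down, gripper open.
Joint ranges: [-2.86, 2.86], [-0.3, 2.09], [-1.38, 1.24], [0.06, 2.45], [-1.56, 4.7], [0.09, 2.05], [-2.69, 2.69]. Speed limits (rad/s): [2.57, 2.57, 3.14, 3.14, 3.14, 3.14, 3.14].

### API

Orientations are given as a unit quaternion [x, y, z, w].
In Python, from workcell import sensors, capture, workorder, robot gives the robot as it stands.
- The arm moves only by the tool apply_moves, never from a script. Its argument "rows" is a list of rows, each a list of 2 entries, a list of its own where there are three numbers: the shift along the tool's x, y, z in mm, then the turn about the tool's z in degrees. In form: [[[dx, dy, dz], yaw], ...]. A call has 1 to 12 rows; each row shifts and turns the commanded pose from where the row before left it, along the tool's axes as they then stand; what a row does not reach is not made up. A row lasts 1/10 s, in which the tool goes at most 50 mm and 8.59 degrees, less where a joint would pass 70% of its speed; a pose out of reach is approached as far as the arm can. A call is refused whole if a number of a shift passes 50 or a number of a turn 8.59, either way. A call with a gripper value outside its range is refused whole. "claw" is the finger opening in mm, from 0 to 85.4, set as the call begins (left out, the last holds). The fingers move at their own pace and stop on an object; "newtons" is the grip in N (left out, the last holds). Time passes only in rows, so rows that do not move let the fingers close. It gives the time, the measured TCP pose, the force, the opening and the grip force at its end, in the units of the state.
- sensors.get_state(): the state, without advancing time (a new reading comes with each control period).
- capture(name): name is "side" or "top" or "wrist"; returns a dict with "color" (400x640x3 uint8, red, green, blue), "fx", "fy", "cx", "cy" (pixels), "R" (3x3) and "t" (3): a world point X has camera coordinates R X + t; the wrist camera has in their place "tool_from_camera" (4x4, takes a point from camera to tool coordinates, whose origin is the TCP and whose axes are the flange's). Camera axes: x right, y down, z forward; pixel columns grow to the right and rows downward; lengths in m; the calibration is good to about 2 mm. A picture is of the moment at which its call begins: read the wrist's pose just before it. There is no depth.
- workorder.hand_in(): hands the job in; it is judged then, once.
The state is a dict: "t": time; "joint_pos": joint angles; "joint_vel": joint speeds; "joint_torque": joint torques, N m; "tcp_pos": TCP position; "eef_rot": TCP orientation; "ft_force": force on the tool from outside, world axes, zero at the start; "ft_torque": the same for the moment, N m; "grip_width": finger opening in m; "grasp_force": force on a finger pad.
Only numpy, scipy, OpenCV 4.12 (cv2) and the standard library are available. Lean on these libraries where they do the work, as an engineer would, in place of code of your own. Each camera call takes 0.05 s, during which the arm holds its last target. There are 200 camera calls.

## Working session

There is one attempt and no reset: what is moved stays moved. The work goes in short steps, Python scripts to look and compute and a tool call to move; the robot and the scene stay as the last step left them, time stands still between calls to the robot, and variables do not carry over. Pictures are saved under pics/ and viewed, at most 10 in all, crops included, and the job is handed in when it is done.

Besides the shell and the picture viewer there is one more tool, called after "Call:" by a JSON object that holds its "op" and its "data". apply_moves: Moves the arm, as the interface text tells. Its arguments: {"type":"object","properties":{"rows":{"type":"array","items":{"type":"array"}},"claw":{"type":"number"},"newtons":{"type":"number"}},"required":["rows"]}

```bash
mkdir -p pics; ls; python3 - <<'E'
from workcell import sensors,capture
import cv2,pickle
s=sensors.get_state();print(s)
for n in("top","side"):
    c=capture(n);cv2.imwrite(f"pics/{n}0.png",c["color"][:,:,::-1]);pickle.dump(c,open(f"{n}0.pkl","wb"));print(n,c["R"],c["t"],c["fx"],c["cx"],c["cy"])
E
```

```text
pics
{'t': 0.0, 'joint_pos': array([ 1.25609531,  0.32180881, -0.07005992,  1.4517084 ,  0.02254086,
        1.37078046, -0.05687857]), 'joint_vel': array([ 0.00065286,  0.00064796,  0.00148185, -0.00132804, -0.00057442,
        0.00264295,  0.00116408]), 'joint_torque': array([-2.26822458e-04, -4.93587112e+01, -3.82461380e-01, -3.14338017e+01,
        1.29504848e-02,  1.12089663e-02,  9.11082836e-07]), 'tcp_pos': array([ 0.20968453, -0.61470923,  0.24921569]), 'eef_rot': array([ 9.86514768e-01,  1.63669455e-01, -1.81436109e-04, -9.42441684e-04]), 'ft_force': array([ 0.55950966,  0.03012141, -0.3919507 ]), 'ft_torque': array([-0.00072038,  0.03678089, -0.01296867]), 'grasp_force': 0.0, 'grip_width': 0.08530733367893953}
top [[ 0.02478231 -0.99966922  0.00687635]
 [-0.99572532 -0.02529558 -0.08883253]
 [ 0.08897709 -0.00464548 -0.99602284]] [-0.02598752  0.53312791  1.19715307] 401.1399160383712 321.3625817288588 198.63425571553572
side [[-0.95168566 -0.30667978  0.01555381]
 [-0.18208955  0.52282329 -0.832766  ]
 [ 0.2472606  -0.79536364 -0.55340661]] [0.49042377 0.15069686 1.06952807] 516.8509607983276 316.5657087366425 194.16444183855418
```

View pics/top0.png

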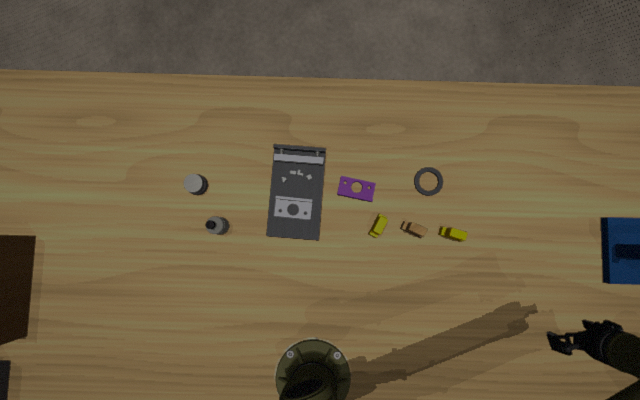

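View pics/side0.png

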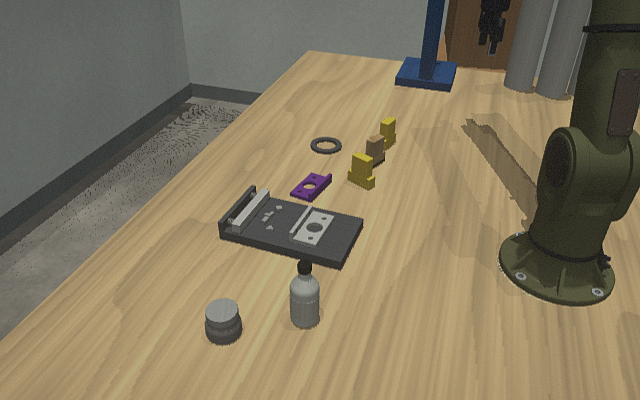

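Top view: the wooden block with black foot is at (414,229). Its look-alikes are the yellow blocks at (378,226) and (453,233). The aluminium bracket is on the plate at (293,208), and the purple one at (357,189) is a decoy. The off-cuts are at about (284–310, 172–180), the bar at (299,158), the bottle at (217,225), the jar at (196,184) and the ring at (428,181). I choose the wooden block and check it in a close crop.

```bash
cat > h.py <<'E'
import numpy as np,cv2,pickle
from scipy.spatial.transform import Rotation as Ro
def ray(c,uv,z):
    """pixels -> world points on plane z"""
    uv=np.atleast_2d(np.array(uv,float))
    R,t=c["R"],c["t"]
    d=np.c_[(uv[:,0]-c["cx"])/c["fx"],(uv[:,1]-c["cy"])/c["fy"],np.ones(len(uv))]@R
    o=-R.T@t
    return o+d*((z-o[2])/d[:,2])[:,None]
def wristcam(capture,sensors):
    s=sensors.get_state();c=capture("wrist")
    T=np.eye(4);T[:3,:3]=Ro.from_quat(s["eef_rot"]).as_matrix();T[:3,3]=s["tcp_pos"]
    M=np.linalg.inv(T@c["tool_from_camera"]);c["R"]=M[:3,:3];c["t"]=M[:3,3];return c
def proj(c,X):
    p=np.atleast_2d(X)@c["R"].T+c["t"];return np.c_[c["fx"]*p[:,0]/p[:,2]+c["cx"],c["fy"]*p[:,1]/p[:,2]+c["cy"]]
E
python3 - <<'E'
from h import *
c=pickle.load(open("top0.pkl","rb"));s=pickle.load(open("side0.pkl","rb"))
a=c["color"][138:248,260:480,::-1];a=cv2.resize(a,(792,396),interpolation=cv2.INTER_CUBIC)
b=s["color"][105:205,330:410,::-1];b=cv2.resize(b,(160,200),interpolation=cv2.INTER_CUBIC)
o=np.zeros((596,792,3),np.uint8);o[:396]=a;o[396:,:160]=b
d=cv2.resize(s["color"][180:270,215:365,::-1],(333,200),interpolation=cv2.INTER_CUBIC);o[396:,170:503]=d
cv2.imwrite("pics/crop0.png",o)
P=lambda n,uv,z:print(n,ray(c,uv,z).round(3).tolist())
P("jig corners",[(274,146),(326,148),(319,240),(267,237)],.024)
P("scraper mid",[(414,229)],.04);P("bottle",[(222,226)],.0);P("jar",[(196,184)],.05);P("yellow",[(378,226)],.04)
P("ring",[(428,181)],0);P("chips",[(284,179),(296,173),(309,177)],.03)
E
```

```text
jig corners [[0.692, 0.137, 0.024], [0.69, -0.023, 0.024], [0.408, -0.009, 0.024], [0.413, 0.148, 0.024]]
scraper mid [[0.448, -0.291, 0.04]]
bottle [[0.443, 0.291, 0.0]]
jar [[0.566, 0.362, 0.05]]
yellow [[0.454, -0.184, 0.04]]
ring [[0.599, -0.344, 0.0]]
chips [[0.59, 0.102, 0.03], [0.609, 0.067, 0.03], [0.598, 0.027, 0.03]]
```

View pics/crop0.png

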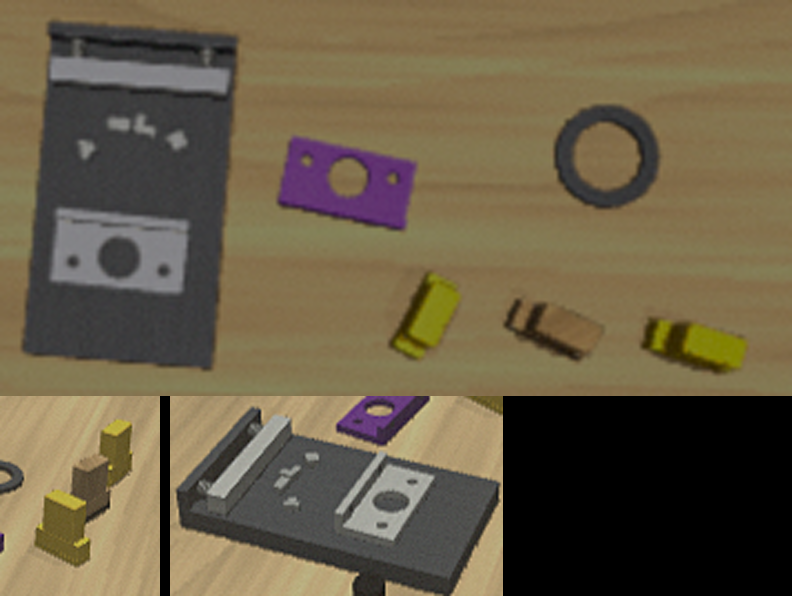

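The crop confirms the choice: wood-brown block with a black foot, its top at about (565,330) in the crop, between the two yellow ones. On the plate the four grey off-cuts lie at crop (87,148), (118,125), (146,124) and (177,140). Moving above the block.

Call:
{"op": "apply_moves", "data": {"rows": [[[36,-25,0],0],[[36,-25,0],0],[[36,-25,0],0],[[36,-25,0],0],[[36,-25,0],0],[[36,-25,0],0],[[36,-25,0],0],[[36,-25,0],0],[[36,-25,0],0]], "claw": 85}}

```text
t: 1.0
tcp_pos: [0.4444, -0.296, 0.2501]
eef_rot: [0.987, 0.164, -0.0, 0.0]
ft_force: [-0.2, -0.5, 0.1]
grip_width: 0.085
grasp_force: 0.0
```

Call:
{"op": "apply_moves", "data": {"rows": [[[0,0,0],-8.5],[[0,0,0],-8.5],[[0,0,0],-8.5],[[0,0,0],-8.5],[[0,0,0],-8.5],[[0,0,0],-8.5],[[0,0,0],0],[[0,0,0],0]]}}

```text
t: 1.8
tcp_pos: [0.4437, -0.2976, 0.25]
eef_rot: [0.821, 0.571, -0.0, -0.0]
ft_force: [-0.6, -0.3, 0.2]
grip_width: 0.0846
grasp_force: 0.0
```

```bash
python3 - <<'E'
from workcell import sensors,capture
from h import *
c=wristcam(capture,sensors);s=sensors.get_state();print(s["t"],s["tcp_pos"],s["joint_pos"].round(2),Ro.from_quat(s["eef_rot"]).as_matrix().round(3));pickle.dump(c,open("w1.pkl","wb"))
cv2.imwrite("pics/w1.png",c["color"][:,:,::-1]);print(-c["R"].T@c["t"],c["R"][2], proj(c,s["tcp_pos"]))
E
```

```text
1.85 [ 0.44369921 -0.29761437  0.2500727 ] [ 0.9   0.09 -0.38  1.73  0.04  1.33  0.16] [[ 0.348  0.938 -0.   ]
 [ 0.938 -0.348  0.   ]
 [ 0.    -0.    -1.   ]]
[ 0.46979564 -0.23207787  0.37475296] [-0.09902915 -0.26101003 -0.96024319] [[315.86877627 272.72302577]]
```

View pics/w1.png

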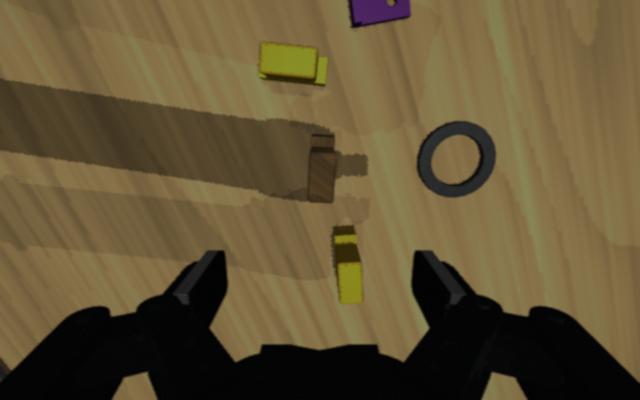

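The wrist view shows the wooden block at (321,178), its top face corners near (310,152), (336,154), (333,202) and (307,200). The ring is at (456,158), and the yellow blocks are at (290,61) and (349,265).

```bash
python3 - <<'E'
from h import *
c=pickle.load(open("w1.pkl","rb"))
im=c["color"][120:215,290:350];im=cv2.resize(im,(600,950))[:,:,::-1]
t=pickle.load(open("top0.pkl","rb"))
q=ray(c,[(310,152),(336,154),(333,202),(307,200)],.08);print(q.round(3),q.mean(0)); 
d=q[3]-q[0]+q[2]-q[1];print(np.degrees(np.arctan2(d[1],d[0])))
# segment brown top with mask
hsv=cv2.cvtColor(c["color"],cv2.COLOR_RGB2HSV);print(c["color"][178,318:324],c["color"][142,322],c["color"][178,300],c["color"][178,345])
print("under tcp at .08",proj(c,[.4437,-.2976,.08]))
print("yellow",ray(c,[(349,282)],.08),ray(c,[(290,60)],.08))
T=ray(t,[(414+3,229+1)],.08);print(T)
cv2.imwrite("pics/x.png",im[:600])
E
```

```text
[[ 0.447 -0.267  0.08 ]
 [ 0.469 -0.277  0.08 ]
 [ 0.451 -0.32   0.08 ]
 [ 0.428 -0.31   0.08 ]] [ 0.4488382  -0.29337311  0.08      ]
-113.7106848112991
[[75 57 33]
 [75 58 34]
 [72 55 33]
 [71 55 32]
 [70 54 31]
 [68 52 30]] [71 55 32] [92 76 48] [136 118  75]
under tcp at .08 [[317.98667802 183.36593864]]
yellow [[ 0.43713899 -0.40942481  0.08      ]] [[ 0.45918686 -0.18638297  0.08      ]]
[[ 0.44469915 -0.29068934  0.08      ]]
```

View pics/x.png

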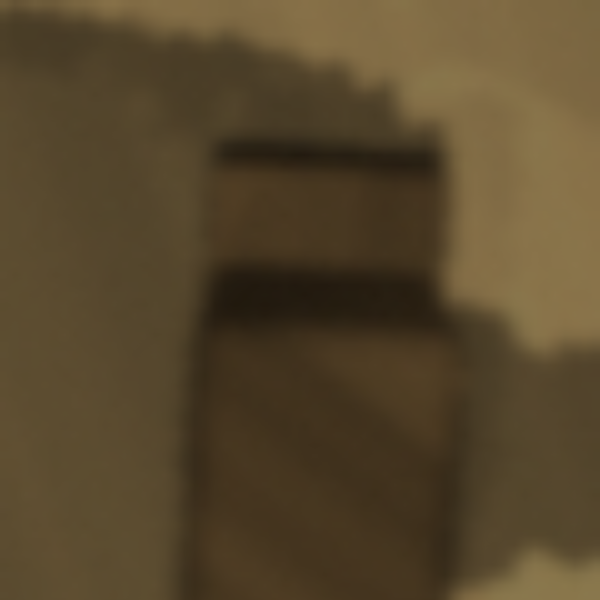

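The crop confirms the wooden block with its black rubber line: top face about x 310–335, rows 152–202. Centre is (0.449, -0.293), long axis at 66°.

Call:
{"op": "apply_moves", "data": {"rows": [[[5.7,3.3,0],3.3],[[0,0,40],0],[[0,0,40],0],[[0,0,40],0],[[0,0,35],0],[[0,0,25],0],[[0,0,17],0],[[0,0,0],0],[[0,0,0],0]]}}

```text
t: 2.75
tcp_pos: [0.4491, -0.2935, 0.0536]
eef_rot: [0.836, 0.548, 0.0, -0.0]
ft_force: [0.2, 0.1, 0.6]
grip_width: 0.0853
grasp_force: 0.0
```

Call:
{"op": "apply_moves", "data": {"rows": [[[0,0,0],0],[[0,0,0],0],[[0,0,0],0],[[0,0,0],0],[[0,0,0],0],[[0,0,0],0]], "claw": 10, "newtons": 60}}

```text
t: 3.35
tcp_pos: [0.449, -0.2936, 0.0537]
eef_rot: [0.836, 0.549, -0.0, 0.0]
ft_force: [-1.1, 0.2, 2.6]
grip_width: 0.0253
grasp_force: 61.9
```

Call:
{"op": "apply_moves", "data": {"rows": [[[0,0,-10],0],[[0,0,-40],0],[[0,0,-40],0],[[0,0,-20],0],[[0,0,0],0]]}}

```text
t: 3.85
tcp_pos: [0.451, -0.2946, 0.1674]
eef_rot: [0.836, 0.549, 0.001, 0.003]
ft_force: [0.2, -0.9, -1.4]
grip_width: 0.0252
grasp_force: 61.5
```

Call:
{"op": "apply_moves", "data": {"rows": [[[33,-1,-13],0],[[33,-1,-13],0],[[33,-1,-13],0],[[33,-1,-13],0],[[33,-1,-13],0],[[33,-1,-13],0],[[33,-1,-13],0],[[33,-1,-12],0],[[0,0,0],-8.5],[[0,0,0],-8.5],[[0,0,0],-7],[[0,0,0],0]]}}

```text
t: 5.05
tcp_pos: [0.546, -0.0479, 0.2649]
eef_rot: [0.704, 0.711, -0.001, -0.001]
ft_force: [0.0, 0.5, -1.5]
grip_width: 0.0255
grasp_force: 61.6
```

```bash
python3 - <<'E'
from workcell import sensors,capture
from h import *
c=wristcam(capture,sensors);s=sensors.get_state();print(s["t"],s["tcp_pos"],s["ft_force"],Ro.from_quat(s["eef_rot"]).as_matrix().round(3));pickle.dump(c,open("w2.pkl","wb"))
cv2.imwrite("pics/w2.png",c["color"][:,:,::-1])
E
```

```text
5.1 [ 0.54610472 -0.04805978  0.26507564] [ 0.55508506  0.13402849 -1.46809009] [[-0.007  1.    -0.002]
 [ 1.     0.007  0.   ]
 [ 0.    -0.002 -1.   ]]
```

View pics/w2.png

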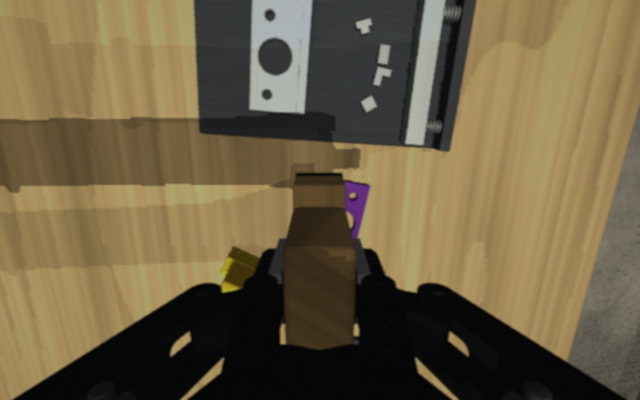

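The wrist view shows the plate's near corner at (201,132), the bracket from (250,0) to (305,113), the off-cuts at (364,25), (384,54), (382,75) and (369,104), and the bar's front edge from (418,0) to (404,143). The held block is at (320,270).

```bash
python3 - <<'E'
from h import *
c=pickle.load(open("w2.pkl","rb"));g=c["color"]
hsv=cv2.cvtColor(g,cv2.COLOR_RGB2HSV)
m=((hsv[...,1]<40)&(hsv[...,2]>95)).astype(np.uint8);m[170:]=0
n,l,st,ce=cv2.connectedComponentsWithStats(m)
for i in range(1,n):
    if st[i,4]<40: continue
    cn=max(cv2.findContours((l==i).astype(np.uint8),0,2)[0],key=len)
    print(st[i],ce[i].round(1),cv2.boxPoints(cv2.minAreaRect(cn)).round(1).tolist(), ray(c,ce[i],.03).round(4))
# edges of dark plate: columns for rows
def fit(rows,cols,z,n):
    p=ray(c,np.c_[cols,rows],z);d=np.polyfit(p[:,1],p[:,0],1);print(n,p[[0,-1]].round(4).tolist(),"yaw deg",np.degrees(np.arctan(-d[0])).round(2));return
rows=np.arange(5,110,5)
gray=g.astype(int).sum(2)
# rear plate edge: first dark&gray column
dk=(gray<230)&(hsv[...,1]<60)
rr=[r for r in rows if r<110]
fit(rr,[np.argmax(dk[r,150:260])+150 for r in rr],.024,"plate rear")
fit(rr,[np.where(m[r,390:450])[0][0]+390 for r in rr],.024,"bar front bottom")
fit(rr,[np.where(m[r,220:290])[0][0]+220 for r in rr[:-1]+[105]],.034,"bracket rear top")
fit(rr,[np.where(m[r,280:330])[0][-1]+280 for r in rr],.048,"flange right top")
cols=np.arange(215,400,8);re=[np.where(dk[:160,k])[0][-1] for k in cols];p=ray(c,np.c_[cols,re],.024);d=np.polyfit(p[:,0],p[:,1],1);print("plate right",p[[0,-1]],np.degrees(np.arctan(d[0])))
print("block bottom front",ray(c,[(297,175),(342,175)],.2114))
E
```

```text
[ 249    0   64  114 5486] [280.3  54.7] [[248.3000030517578, 111.69999694824219], [251.10000610351562, -1.5], [312.1000061035156, 0.0], [309.20001220703125, 113.19999694824219]] [[0.5041 0.0748 0.03  ]]
[ 405    0   49  146 3004] [425.   70.2] [[400.8999938964844, 143.0], [425.0, -3.299999952316284], [454.70001220703125, 1.600000023841858], [430.5, 147.89999389648438]] [[0.6578 0.0612 0.03  ]]
[356  18  16  16 180] [363.9  25.1] [[354.70001220703125, 21.5], [370.20001220703125, 17.100000381469727], [374.0, 30.399999618530273], [358.5, 34.79999923706055]] [[0.5907 0.1036 0.03  ]]
[378  44  13  20 203] [383.6  53.7] [[376.8999938964844, 62.599998474121094], [380.1000061035156, 43.20000076293945], [390.3999938964844, 44.900001525878906], [387.1000061035156, 64.4000015258789]] [[0.6127 0.0769 0.03  ]]
[373  67  19  19 203] [381.   74.7] [[372.5, 84.0999984741211], [377.1000061035156, 65.80000305175781], [391.6000061035156, 69.4000015258789], [387.1000061035156, 87.80000305175781]] [[0.6113 0.0562 0.03  ]]
[361  96  16  16 170] [368.5 103.4] [[359.79998779296875, 100.5999984741211], [371.3999938964844, 94.80000305175781], [377.20001220703125, 106.4000015258789], [365.6000061035156, 112.19999694824219]] [[0.5996 0.0268 0.03  ]]
plate rear [[0.4168, 0.1219, 0.024], [0.4114, 0.0232, 0.024]] yaw deg -2.93
bar front bottom [[0.6521, 0.1241, 0.024], [0.6467, 0.0256, 0.024]] yaw deg -5.72
bracket rear top [[0.4764, 0.1197, 0.034], [0.4695, 0.0237, 0.034]] yaw deg -4.28
flange right top [[0.5369, 0.1164, 0.048], [0.5299, 0.0242, 0.048]] yaw deg -4.38
plate right [[ 0.42679801 -0.00735138  0.024     ]
 [ 0.63796683 -0.01750535  0.024     ]] -2.887760568720699
block bottom front [[ 0.53392156 -0.01568343  0.2114    ]
 [ 0.55991521 -0.01538755  0.2114    ]]
```

Jig yaw is -2.9° with its centre at (0.554, 0.066). The off-cuts span jig x from 26 to 68 mm, the bracket flange is at about -19 and the bar at 90. I'll turn the block broadside and sweep along jig +y, with the block centred at jig x 45.

Call:
{"op": "apply_moves", "data": {"rows": [[[0,0,0],8.5],[[0,0,0],8.5],[[0,0,0],8.5],[[0,0,0],8.5],[[0,0,0],8.5],[[0,0,0],8.5],[[0,0,0],8.5],[[0,0,0],8.5],[[0,0,0],8.5],[[0,0,0],8.5],[[0,0,0],8.3],[[0,0,0],0]]}}

```text
t: 6.3
tcp_pos: [0.5464, -0.0481, 0.2656]
eef_rot: [1.0, -0.026, -0.001, -0.0]
ft_force: [-0.7, -0.3, -1.6]
grip_width: 0.0255
grasp_force: 61.6
```

Call:
{"op": "apply_moves", "data": {"rows": [[[24,-20,0],0],[[24,-20,0],0],[[0,0,40],0],[[0,0,40],0],[[0,0,40],0],[[0,0,30],0],[[0,0,20],0],[[0,0,10],0],[[0,0,0],0],[[0,0,0],0]]}}

```text
t: 7.3
tcp_pos: [0.5973, -0.0103, 0.0872]
eef_rot: [1.0, -0.024, 0.001, -0.0]
ft_force: [0.8, -0.1, -1.1]
grip_width: 0.0254
grasp_force: 61.6
```

Call:
{"op": "apply_moves", "data": {"rows": [[[0,0,4],0],[[0,0,3],0],[[0,0,1],0],[[0,0,0],0],[[0,0,0],0]]}}

```text
t: 7.8
tcp_pos: [0.5967, -0.0105, 0.0785]
eef_rot: [1.0, -0.024, 0.0, 0.0]
ft_force: [0.8, -0.1, -1.1]
grip_width: 0.0253
grasp_force: 61.6
```

```bash
python3 - <<'E'
from workcell import sensors,capture
from h import *
s=sensors.get_state();print(s["t"],s["tcp_pos"],s["ft_force"])
a=capture("side")["color"][170:280,200:370,::-1];b=capture("wrist")["color"][:,:,::-1]
o=np.zeros((560,700,3),np.uint8);o[:300,:464]=cv2.resize(a,(464,300),interpolation=2);o[300:,:416]=cv2.resize(b,(416,260))
cv2.imwrite("pics/s3.png",o)
E
```

```text
7.8 [ 0.5966617  -0.0104632   0.07847575] [ 0.81558164 -0.10958948 -1.0574086 ]
```

View pics/s3.png

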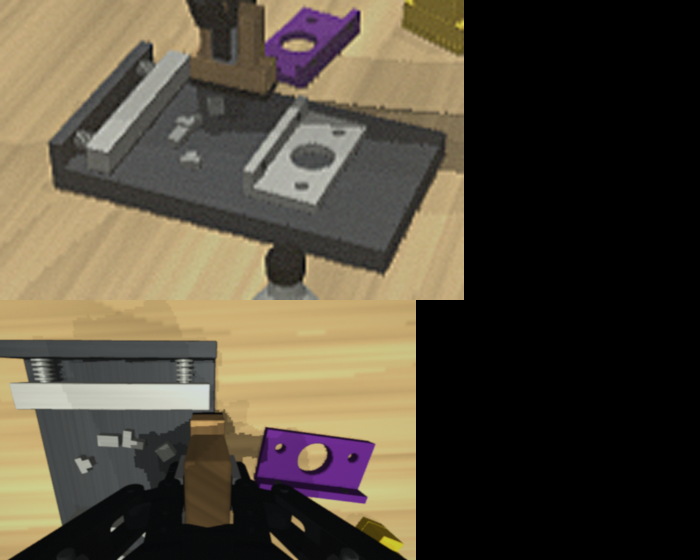

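The block is just above the plate at the near edge (composite (235,75)), with bar and bracket clear. The off-cuts lie ahead of it at (180,125), (190,157) and (215,105). Sweeping.

Call:
{"op": "apply_moves", "data": {"rows": [[[0,-6,0],0],[[0,-10,0],0],[[0,-10,0],0],[[0,-10,0],0],[[0,-10,0],0],[[0,-10,0],0],[[0,-10,0],0],[[0,-10,0],0],[[0,-10,0],0],[[0,-10,0],0],[[0,-10,0],0],[[0,-10,0],0]]}}

```text
t: 9.1
tcp_pos: [0.6021, 0.1063, 0.0783]
eef_rot: [1.0, -0.024, -0.0, 0.0]
ft_force: [-0.3, -0.5, -1.7]
grip_width: 0.0249
grasp_force: 61.6
```

Call:
{"op": "apply_moves", "data": {"rows": [[[0,-8,0],0],[[0,-8,0],0],[[0,-8,0],0],[[0,-8,0],0],[[0,-8,0],0],[[0,-8,0],0],[[0,-8,0],0],[[0,-8,0],0],[[0,0,0],0],[[0,0,0],0]]}}

```text
t: 10.1
tcp_pos: [0.6052, 0.1695, 0.0782]
eef_rot: [1.0, -0.024, -0.0, 0.0]
ft_force: [-0.1, -0.8, -1.1]
grip_width: 0.0257
grasp_force: 61.6
```

```bash
python3 - <<'E'
from workcell import sensors,capture
from h import *
s=sensors.get_state();print(s["t"],s["tcp_pos"],s["ft_force"])
a=capture("side")["color"][170:330,200:370,::-1];b=capture("wrist")["color"][:,:,::-1]
o=np.zeros((600,780,3),np.uint8);o[:320,:340]=cv2.resize(a,(340,320),interpolation=2);o[320:,:448]=cv2.resize(b,(448,280))
t=capture("top");o[:320,350:750]=cv2.resize(t["color"][135:255,180:330,::-1],(400,320),interpolation=2)
cv2.imwrite("pics/s4.png",o)
E
```

```text
10.1 [0.60516335 0.16948506 0.07821722] [-0.06842683 -0.81504526 -1.11383466]
```

View pics/s4.png

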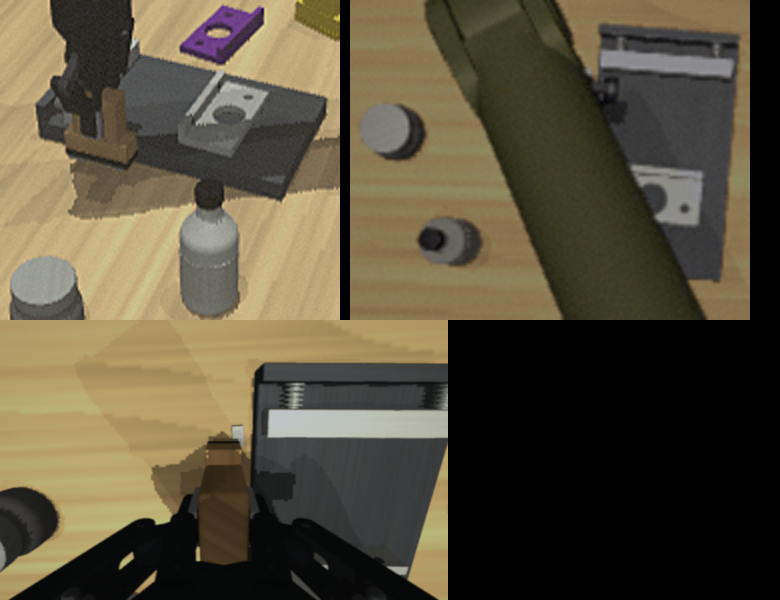

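Plate looks swept. The off-cuts have dropped past the edge beside the block (one visible at (237,432)), and bottle and jar are untouched. Lifting, turning and moving behind the bracket, then checking.

Call:
{"op": "apply_moves", "data": {"rows": [[[0,0,-30],0],[[0,0,-40],0],[[0,0,-40],0],[[0,0,0],-8.2],[[0,0,0],-8.2],[[0,0,0],-8.2],[[0,0,0],-8.2],[[0,0,0],-8.2],[[0,0,0],-8.2],[[0,0,0],-8.2],[[0,0,0],-8.2]]}}

```text
t: 11.35
tcp_pos: [0.6053, 0.1686, 0.1882]
eef_rot: [0.852, 0.523, -0.0, 0.0]
ft_force: [-0.3, 0.6, -1.0]
grip_width: 0.0256
grasp_force: 61.6
```

Call:
{"op": "apply_moves", "data": {"rows": [[[0,0,0],-8.2],[[0,0,0],-8.2],[[0,0,0],-7.9],[[-26,-37,0],0],[[-26,-37,0],0],[[-26,-37,0],0],[[-28,-39,0],0],[[0,0,0],0],[[0,0,0],0]]}}

```text
t: 12.25
tcp_pos: [0.4499, 0.0693, 0.1889]
eef_rot: [0.726, 0.688, -0.0, 0.002]
ft_force: [0.4, 0.2, -1.6]
grip_width: 0.0252
grasp_force: 61.5
```

```bash
cat >> h.py <<'E'
C=np.array([.5538,.0663]);a=np.radians(-2.9);u=np.array([np.cos(a),np.sin(a)]);v=np.array([-u[1],u[0]])
def jig(p): p=np.atleast_2d(p)[:,:2]-C; return (np.c_[p@u,p@v]*1000).round(1)
E
python3 - <<'E'
from workcell import sensors,capture
from h import *
s=sensors.get_state();print(s["t"],s["tcp_pos"],jig(s["tcp_pos"]),s["ft_force"],Ro.from_quat(s["eef_rot"]).as_matrix()[:2,0])
t=pickle.load(open("top0.pkl","rb"))
print("bracket",jig(ray(t,[(275.8,196.3),(312.2,199.7)],.048)),jig(ray(t,[(310.8,219.4),(273.9,215.8)],.034)))
w=wristcam(capture,sensors);pickle.dump(w,open("w5.pkl","wb"));t=capture("top")
a=capture("side")["color"][170:330,200:370,::-1];b=w["color"][:,:,::-1]
o=np.zeros((600,780,3),np.uint8);o[:320,:340]=cv2.resize(a,(340,320),interpolation=2);o[320:,:448]=cv2.resize(b,(448,280))
o[:320,350:750]=cv2.resize(t["color"][135:255,180:330,::-1],(400,320),interpolation=2)
cv2.imwrite("pics/s5.png",o)
E
```

```text
12.25 [0.4498885  0.0693213  0.18892419] [[-103.9   -2.2]] [ 0.44382012  0.2417621  -1.58302878] [0.05308749 0.99858266]
bracket [[-21.7  56.2]
 [-23.6 -52.8]] [[-81.9 -52.9]
 [-79.5  58.5]]
```

View pics/s5.png

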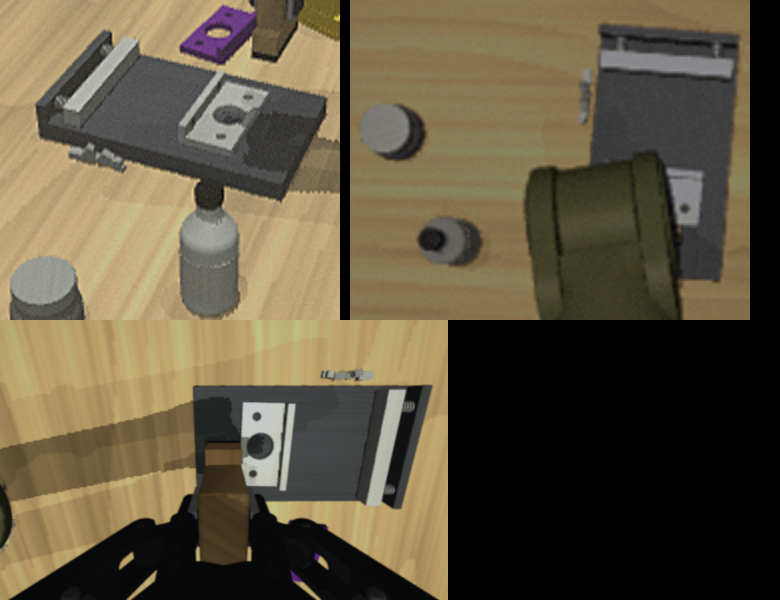

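All four off-cuts lie on the bench beside the plate (top crop (585,95), side crop (97,157)) and the plate is clear. The bracket is square-ish, with its rear edge at jig x -81 and centre at y +2. Lowering behind it and pushing.

Call:
{"op": "apply_moves", "data": {"rows": [[[7,0,0],0],[[0,0,40],0],[[0,0,40],0],[[0,0,20],0],[[0,0,10],0],[[0,0,0],0],[[0,0,0],0]], "newtons": 80}}

```text
t: 13.1
tcp_pos: [0.4515, 0.0795, 0.0787]
eef_rot: [0.724, 0.69, 0.001, -0.001]
ft_force: [0.8, 0.4, -1.9]
grip_width: 0.0251
grasp_force: 80.5
```

Call:
{"op": "apply_moves", "data": {"rows": [[[0,5,0],0],[[0,5,0],0],[[0,5,0],0],[[0,8,0],0],[[0,8,0],0],[[0,8,0],0],[[0,8,0],0],[[0,8,0],0],[[0,8,0],0],[[0,5,0],0],[[0,0,0],0],[[0,0,0],0]]}}

```text
t: 14.3
tcp_pos: [0.5189, 0.0747, 0.0785]
eef_rot: [0.724, 0.689, 0.0, 0.0]
ft_force: [0.2, -0.3, -1.5]
grip_width: 0.0253
grasp_force: 80.5
```

```bash
python3 - <<'E'
from workcell import sensors
from h import *
s=sensors.get_state();print(s["t"],s["tcp_pos"],jig(s["tcp_pos"]),s["ft_force"],Ro.from_quat(s["eef_rot"]).as_matrix().round(4))
E
```

```text
14.3 [0.51887034 0.07472426 0.07847681] [[-35.3   6.6]] [ 0.17861864 -0.27596049 -1.45149187] [[ 4.970e-02  9.988e-01  1.000e-03]
 [ 9.988e-01 -4.970e-02  2.000e-04]
 [ 2.000e-04  1.000e-03 -1.000e+00]]
```

Call:
{"op": "apply_moves", "data": {"rows": [[[0,7,0],0],[[0,8,0],0],[[0,8,0],0],[[0,8,0],0],[[0,6,0],0],[[0,5,0],0],[[0,0,0],0],[[0,0,0],0],[[0,0,0],0]]}}

```text
t: 15.2
tcp_pos: [0.5606, 0.0725, 0.0784]
eef_rot: [0.725, 0.689, 0.0, 0.0]
ft_force: [-0.5, -0.5, -0.7]
grip_width: 0.0252
grasp_force: 80.5
```

```bash
python3 - <<'E'
from workcell import sensors,capture
from h import *
s=sensors.get_state();print(s["t"],s["tcp_pos"],jig(s["tcp_pos"]),s["ft_force"])
w=wristcam(capture,sensors);pickle.dump(w,open("w6.pkl","wb"))
g=w["color"];hsv=cv2.cvtColor(g,cv2.COLOR_RGB2HSV)
o=np.zeros((600,790,3),np.uint8)
o[:400,:640]=g[:,:,::-1]
S=capture("side");o[400:600,:333]=cv2.resize(S["color"][180:270,215:365,::-1],(333,200),interpolation=2)
cv2.imwrite("pics/s6.png",o)
E
```

```text
15.2 [0.56062309 0.07248041 0.07841742] [[6.5 6.5]] [-0.49157887 -0.52246701 -0.74773209]
```

View pics/s6.png

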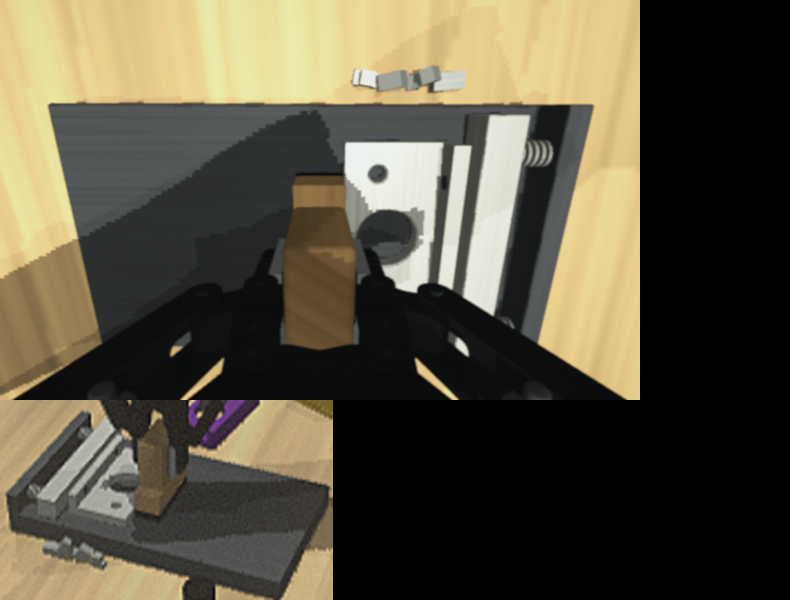

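The bracket rides squarely ahead of the block. Flange top is at (470,146)–(440,295), the bar's top front edge runs from (487,115) to (464,305) with a small gap left, and the off-cuts stay on the bench at (410,78). I'll measure the gap numerically.

```bash
cat > gap.py <<'E'
from h import *
def edges(w):
    """jig x of flange outer top edge and bar front top edge (via bar top rear edge too), bright runs per row"""
    g=w["color"].astype(int).min(2);F=[];B=[];B2=[]
    for r in range(152,282,6):
        m=g[r]>150;d=np.flatnonzero(np.diff(np.r_[0,m,0].astype(int)));runs=[(a,b) for a,b in zip(d[::2],d[1::2]) if b-a>7 and a>415 and b<560]
        if len(runs)>=2:
            f,b=runs[-2],runs[-1];F.append((f[1]-.5,r));B.append((b[0]-.5,r));B2.append((b[1]-.5,r))
    out=[]
    for n,p,z in(("flange",F,.048),("barfront",B,.046),("barrear",B2,.046)):
        j=jig(ray(w,p,z));k=np.polyfit(j[:,1],j[:,0],1);res=j[:,0]-np.polyval(k,j[:,1]);print(n,len(j),"x at y=0..:",np.median(j[:,0]).round(1),"slope deg",np.degrees(np.arctan(k[0])).round(2),"rms",res.std().round(2))
E
python3 - <<'E'
from gap import *
w=pickle.load(open("w6.pkl","rb"));edges(w);g=w["color"].astype(int).min(2)
for r in(160,200,240): print(g[r,430:545:2].tolist())
E
```

```text
flange 22 x at y=0..: 82.2 slope deg -0.17 rms 0.16
barfront 22 x at y=0..: 89.9 slope deg 0.27 rms 0.19
barrear 22 x at y=0..: 109.4 slope deg 0.29 rms 0.25
[227, 227, 228, 226, 205, 189, 103, 62, 62, 61, 62, 118, 212, 222, 221, 220, 220, 220, 219, 200, 98, 64, 64, 63, 63, 65, 111, 186, 224, 221, 218, 218, 220, 221, 220, 217, 217, 216, 214, 211, 212, 213, 212, 211, 211, 208, 158, 74, 85, 148, 112, 66, 132, 136, 68, 100, 143, 92]
[223, 222, 212, 127, 69, 64, 62, 62, 69, 169, 219, 219, 218, 217, 217, 217, 211, 132, 65, 64, 63, 63, 65, 121, 203, 222, 218, 215, 216, 218, 217, 215, 213, 213, 213, 210, 209, 209, 210, 210, 211, 210, 166, 83, 48, 41, 31, 24, 25, 22, 25, 25, 25, 24, 23, 24, 23, 23]
[204, 178, 88, 65, 65, 62, 96, 199, 214, 213, 212, 213, 212, 214, 174, 74, 68, 66, 66, 68, 130, 211, 229, 227, 225, 226, 226, 225, 224, 222, 224, 222, 218, 219, 220, 221, 222, 222, 200, 110, 83, 63, 35, 24, 25, 25, 24, 25, 23, 25, 22, 23, 24, 24, 23, 35, 71, 87]
```

Call:
{"op": "apply_moves", "data": {"rows": [[[0,2,0],0.2],[[0,2,0],0.2],[[0,2,0],0],[[0,2,0],0],[[0,2,0],0],[[0,2,0],0],[[0,0,0],0],[[0,0,0],0],[[0,0,0],0]]}}

```text
t: 16.2
tcp_pos: [0.5716, 0.0718, 0.078]
eef_rot: [0.727, 0.687, -0.001, -0.0]
ft_force: [-4.8, 0.5, 1.9]
grip_width: 0.0251
grasp_force: 80.8
```

```bash
python3 - <<'E'
from workcell import sensors,capture
from gap import *
s=sensors.get_state();w=wristcam(capture,sensors)
print(s["t"],jig(s["tcp_pos"]),s["ft_force"],sensors.get_state()["ft_force"])
edges(w);g=w["color"].astype(int).min(2)
for r in(160,200,240): print(g[r,430:545:2].tolist())
E
```

```text
16.2 [[17.5  6.4]] [-4.79134956  0.54896639  1.85527963] [-5.89799389  0.34815559  0.23436059]
flange 7 x at y=0..: 78.1 slope deg 2.5 rms 0.41
barfront 7 x at y=0..: 84.6 slope deg -0.24 rms 0.15
barrear 7 x at y=0..: 111.8 slope deg -1.26 rms 0.2
[228, 229, 227, 205, 191, 109, 62, 62, 63, 61, 111, 213, 224, 223, 223, 223, 221, 222, 221, 226, 228, 226, 223, 224, 225, 225, 223, 222, 221, 220, 217, 216, 216, 218, 216, 216, 216, 203, 154, 125, 64, 101, 142, 88, 72, 134, 118, 64, 116, 127, 46, 22, 23, 45, 73, 81, 81, 80]
[224, 214, 130, 76, 63, 63, 63, 65, 161, 219, 220, 220, 220, 219, 218, 218, 220, 226, 224, 220, 221, 221, 222, 220, 216, 217, 217, 214, 212, 214, 214, 213, 214, 214, 184, 79, 41, 32, 25, 26, 25, 25, 24, 24, 24, 25, 24, 23, 24, 41, 75, 88, 89, 89, 89, 89, 91, 92]
[178, 100, 66, 65, 62, 81, 182, 216, 215, 215, 214, 214, 213, 207, 221, 224, 220, 219, 220, 221, 219, 220, 226, 226, 223, 221, 222, 223, 225, 225, 223, 173, 81, 46, 27, 25, 25, 24, 24, 25, 24, 25, 24, 24, 24, 29, 59, 87, 88, 89, 90, 91, 91, 90, 89, 89, 99, 139]
```

```bash
cat > bar.py <<'E'
from gap import *
def meas(w):
    """bar top rear edge and flange inner top edge, jig x; rest bar rear = 109.4"""
    g=w["color"].astype(float).min(2)
    P,Q=[],[]
    for r in range(170,282,3):
        m=g[r]>140;d=np.flatnonzero(np.diff(np.r_[0,m,0].astype(int)));runs=[(a,b) for a,b in zip(d[::2],d[1::2]) if b-a>28 and a>395 and b<560]
        if runs: P.append((runs[-1][1]-.5,r));Q.append((runs[-1][0]-.5,r))
    for n,p,z in(("barrear",P,.046),("flange inner",Q,.048)):
        j=jig(ray(w,p,z));k=np.polyfit(j[:,1],j[:,0],1)
        ok=abs(j[:,0]-np.polyval(k,j[:,1]))<1;j=j[ok];k=np.polyfit(j[:,1],j[:,0],1)
        print(n,len(j),np.median(j[:,0]).round(2),"slope",np.degrees(np.arctan(k[0])).round(2),"y",j[:,1].min(),j[:,1].max())
E
python3 - <<'E'
from workcell import sensors,capture
from bar import *
F=[];J=[]
for i in range(4):
    s=sensors.get_state();F.append(s["ft_force"]);J.append(jig(s["tcp_pos"])[0]);w=wristcam(capture,sensors)
    if i==3: pickle.dump(w,open("w7.pkl","wb"));meas(w)
print(s["t"],np.round(F,2).tolist(),np.round(J,1).tolist())
E
```

```text
barrear 38 112.05 slope -0.09 y -17.6 45.5
flange inner 38 83.6 slope 0.35 y -16.3 46.0
16.4 [[-5.9, 0.35, 0.23], [-4.81, -0.06, 0.99], [-5.34, -0.41, 1.25], [-5.1, -0.37, 1.18]] [[17.5, 6.5], [17.5, 6.4], [17.5, 6.5], [17.5, 6.4]]
```

Call:
{"op": "apply_moves", "data": {"rows": [[[0,0,-0.7],0],[[0,1,0],0],[[0,1,0],0],[[0,1,0],0],[[0,1,0],0],[[0,1,0],0],[[0,0,0],0],[[0,0,0],0],[[0,0,0],0],[[0,0,0],0]]}}

```text
t: 17.45
tcp_pos: [0.5763, 0.0715, 0.0783]
eef_rot: [0.727, 0.687, -0.001, -0.001]
ft_force: [-5.8, 0.3, -3.2]
grip_width: 0.0253
grasp_force: 80.0
```

```bash
cat > chk.py <<'E'
from workcell import sensors,capture
from bar import *
F=[];J=[]
for i in range(4):
    s=sensors.get_state();F.append(s["ft_force"]);J.append(jig(s["tcp_pos"])[0]);w=wristcam(capture,sensors)
    if i>=2: meas(w)
print(s["t"],s["tcp_pos"][2],np.round(F,2).tolist(),np.round(J,1).tolist())
E
python3 chk.py; python3 - <<'E'
from gap import *
w=pickle.load(open("w6.pkl","rb"));g=w["color"].astype(float).min(2);P=[]
for r in range(170,282,3):
    m=g[r]>140;d=np.flatnonzero(np.diff(np.r_[0,m,0].astype(int)));b=[(a,b) for a,b in zip(d[::2],d[1::2]) if b-a>28 and a>450 and b<560]
    if b:P.append((b[-1][1]-.5,r))
j=jig(ray(w,P,.046));k=np.polyfit(j[:,1],j[:,0],1);print("rest rear",np.median(j[:,0]),np.degrees(np.arctan(k[0])),j[:,1].min(),j[:,1].max())
E
```

```text
barrear 38 116.5 slope 0.13 y -17.9 45.4
flange inner 38 88.3 slope 0.18 y -16.6 45.9
barrear 38 116.5 slope 0.08 y -17.9 45.4
flange inner 38 88.4 slope 0.17 y -16.6 45.9
17.6 0.07832432424130877 [[-5.77, 0.28, -3.23], [-5.45, -0.33, -2.65], [-5.17, 0.76, -3.02], [-4.53, 0.06, -3.54]] [[22.2, 6.3], [22.2, 6.3], [22.2, 6.3], [22.2, 6.3]]
rest rear 109.5 0.026709438219423225 -17.3 46.1
```

Call:
{"op": "apply_moves", "data": {"rows": [[[0,0.8,0],0],[[0,0,0],0],[[0,0,0],0],[[0,0,0],0],[[0,0,0],0],[[0,0,0],0],[[0,0,0],0],[[0,0,0],0],[[0,0,0],0],[[0,0,0],0]]}}

```text
t: 18.65
tcp_pos: [0.5768, 0.0715, 0.0782]
eef_rot: [0.727, 0.687, -0.001, -0.001]
ft_force: [-6.3, -0.0, -4.5]
grip_width: 0.0252
grasp_force: 80.1
```

```bash
python3 chk.py
```

```text
barrear 38 117.05 slope -0.01 y -17.8 45.4
flange inner 38 88.8 slope 0.18 y -16.6 45.9
barrear 38 117.0 slope 0.0 y -17.8 45.4
flange inner 38 88.8 slope 0.17 y -16.5 45.9
18.8 0.07820666823675483 [[-6.33, -0.01, -4.49], [-5.49, 0.15, -2.82], [-6.28, 1.49, -3.54], [-6.29, 0.2, -2.7]] [[22.7, 6.3], [22.7, 6.3], [22.7, 6.3], [22.7, 6.3]]
```

Bar travel is about 7.6 mm at about 6 N, with the flange parallel to the bar and the reading steady. Handing in.

```bash
python3 -c "
from workcell import workorder
print(workorder.hand_in())"
```

```text
the job is handed in; nothing more can be done
None
```

I swept all four off-cuts onto the bench, then pushed the bracket flat against the stop bar. I handed in with the block still gripped, holding it at about 7.6 mm of bar travel and 6 N; the hand-in returned no verdict.

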